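# Flip the charged pack's tag at the pit bench

### The arm

A 6-joint arm with a two-finger parallel gripper is mounted at the origin on the work surface. World frame = base frame: x ahead of the robot, y to its left, z up, the work surface at z = 0. Lengths are in m, angles in rad, forces in N, time in s.
With the tool pointing down it reaches from about 0.275 to 1 m from the base axis. Payload 8.4 kg.
Tool frame: the origin (TCP) lies on the centre line of the jaws, within the pads' length; the fingertips stand 17 mm ahead of it and the grasp point (between the pads) lies 2 mm behind it (bot.tcp_to_tips is the y of the fingertips in the tool frame, in m); y points along the fingers, z is the direction in which the jaws open and shut, and the axes are right-handed (so a half turn about y gives the same grasp; the last joint's range is limited). The gripper opens to 85 mm and grips with 20 to 120 N. Pads are 22 mm wide; open, the fingers measure 114 mm over their backs; the gripper's body (76 mm by 85 mm) begins 54 mm behind the grasp point. The pads swing forward as they close: fully open they stand 13 mm farther back than shut.
Start: joints at [1.259, 0.353, 1.633, -0, 1.155, -0.002], TCP at [0.191, 0.595, 0.248] pointing down, gripper open.
Joint ranges: [-2.63, 2.63], [-0.92, 2.1], [0.06, 2.66], [-1.3, 4.44], [0, 2.69], [-3.02, 3.02]. Speed limits (rad/s): [2.22, 2.22, 2.79, 3.14, 3.14, 3.14].

### API

Orientations are given as a unit quaternion [x, y, z, w].
In Python, from workcell import bot, hand, kinematics, get_obs, vision, hand_in gives the robot as it stands. The module is installed in compiled form; this text tells all that it offers. Calls block until the motion is done:
- bot.reach(position, orientation): joint-space move of the TCP to a pose.
- bot.servo_line(position, ori=None, velocity=0.15): straight line of the TCP; ori=None keeps the orientation; velocity is the mean speed in m/s.
- bot.goto_joints(angles): joint-space move.
- hand.move_gripper(opening, strength=None): finger opening in m; strength is the grip in N (None keeps the last); returns when the fingers have stopped.
- bot.dwell(seconds).
- kinematics.solve_ik(position, orientation): joint angles nearest the present ones, or None.
- get_obs(): the state.
- vision.read_camera(name): name is "side" or "top"; returns a dict with "frame" (384x512x3 uint8, red, green, blue), "intrinsics" (3x3 intrinsics, pixels), "view" (4x4, takes a point from world to camera coordinates). Camera axes: x right, y down, z forward; pixel columns grow to the right and rows downward; lengths in m; the calibration is good to about 2 mm. A picture is of the moment at which its call begins. There is no depth.
A pose or a line that the arm cannot do raises bot.IKError and nothing moves.
- hand_in(): hands the job in, once; it reports no verdict.
The state is a dict: "time_s": time; "joint_pos": joint angles; "joint_vel": joint speeds; "joint_efforts": joint torques, N m; "position": TCP position; "orientation": TCP orientation; "wrist_force": force on the tool from outside, world axes, zero at the start; "ft_torque": the same for the moment, N m; "gripper_width": finger opening in m.
Only numpy, scipy, OpenCV 4.12 (cv2) and the standard library are available. Lean on these libraries where they do the work, as an engineer would, in place of code of your own. Each camera call takes 0.05 s, during which the arm holds its last target.

### The job

One of the two charging docks on the bench holds a battery pack, and that pack is now charged: push the hinged tag beside it all the way over, until it rests on its far-side stop and shows its other face (the one with the disc). Use the fingertips only, without taking hold of the tag; leave the pack lying in its tray, the empty dock's tag as it is, and the wheel, screwdriver and bottle where they are.

Things in the scene. Friction and masses are not known exactly. Their poses are not given: they have to be found in the camera images.
- dock_a: charging dock with the battery pack, fixed: grey base 170 x 170 x 10 mm, origin under its centre on the bench, z up, x from the robot to the far side (yaw up to 0.25 rad). Open grey tray (150 x 61 mm, rim 26 mm high) on its +y half; on its -y half a tag hinged between two aluminium posts (18 x 8 mm, 93 mm high, 70 mm clear between them). It may stand left or right of dock_b
- dock_b: the empty charging dock, same shape and axes as dock_a, tray empty, with a tag of its own which must stay as it is
- tag_a_hinge (a point): middle of the hinge axis of dock_a's tag, at y = -45 mm of the dock, 85 mm above the bench; fixed to the dock, axes as the dock's; the hinge axis runs along y. A steel stop pin (6 mm) reaches in from each post on either side of the hinge, within 30 mm of the axis, near the posts only
- tag_a_edge (a point): middle of the free end of dock_a's tag, 85 mm from the hinge axis; moves with the tag. The hinge is stiff (0.05 N m of friction, under 1 N at the free end): the tag stays wherever it is left, does not fall over by itself and must be pushed right down to the stop
- tag_a (a joint): turn of dock_a's tag (rad), a white plate 60 mm wide, 6 mm thick, reaching 85 mm from the hinge axis. At 0 it points up and towards the robot (dock's -x), 50 degrees above level; at 0.70 it stands upright; at 3.14 it rests on its other stop, pointing to the far side (+x) and 50 degrees below level. Starts between 0 and 0.2
- tag_b (a joint): turn of dock_b's tag, same meaning; starts between 0 and 0.2
- tag_b_edge (a point): middle of the free end of dock_b's tag
- pack: battery pack, loose, 136 x 46 x 24 mm, 0.28 kg, black with a white band, lying along x in dock_a's tray; origin under its centre, 15 mm above the bench
- wheel: model car wheel with black tyre, loose, lying flat, 68 mm across, 30 mm high, beyond the docks
- driver: screwdriver, loose, 170 mm long, lying on the bench to the right of the docks
- bottle: small white bottle with black cap, loose, 44 mm across, 110 mm high, to the left of the docks
- tag_a_back (a point): centre of the back face of dock_a's tag, 46 mm from the hinge axis: the face with a round disc (34 mm), which is underneath, towards the robot, at the start and on top when flipped; the front face, shown at the start, has two bars. The rules call the front plate tag_a_c1 and the back plate tag_a_c2
There are look-alikes about, which are no part of the job. Leave any blue or green look-alike of the dock_a alone.

How it is judged:
At the end, for the whole second after the job is handed in: dock_a's tag lies over on its far stop (joint above 2.95 rad, within 11 degrees of the stop), dock_b's tag is within 20 mm of where it was at its free end, and the pack lies at rest in its tray within 15 mm of where it was (value of joint tag_a above 2.95 rad and distance of tag_b_edge from where it was at the start of the episode below 0.02 m and z of pack in the frame of dock_a below 0.022 m and distance of pack from where it was at the start of the episode below 0.015 m and linear speed of pack below 0.02 m/s); the robot touches nothing.
It fails at once if the tag is squeezed between the fingers instead of pushed (contact force between the fingers and tag_a_c1 above 1.5 N and contact force between the fingers and tag_a_c2 above 1.5 N).
It fails at once if the pack is lifted or shifted by more than 15 mm (distance of pack from where it was at the start of the episode above 0.015 m).
It fails at once if the empty dock's tag is turned (free end moved more than 20 mm) (distance of tag_b_edge from where it was at the start of the episode above 0.02 m).
It fails at once if the wheel, screwdriver or bottle is moved by more than 20 mm (distance of any of wheel, driver, bottle from where it was at the start of the episode above 0.02 m).
It also fails if it takes over 43 s, if anything falls off the work surface, if the arm or the gripper's body presses on something with over 40 N, if the wrist force passes 120 N, or if a joint passes its speed limit or range.

## Working session

There is one attempt and no reset: what is moved stays moved. The work goes in short steps, each a Python script; the robot and the scene stay as the last script left them, time stands still between calls to the robot, and variables do not carry over. Pictures are saved under pics/ and viewed, and the job is handed in when it is done.

```bash
mkdir -p pics
python3 - <<'E'
from workcell import bot, vision, get_obs
import cv2,numpy as np
np.set_printoptions(precision=4,suppress=True)
for n in("side","top"):
    r=vision.read_camera(n); cv2.imwrite(f"pics/{n}0.png",cv2.resize(r["frame"][:,:,::-1],(800,600),interpolation=cv2.INTER_CUBIC)); cv2.imwrite(f"pics/{n}0raw.png",r["frame"][:,:,::-1])
    np.savez(f"{n}.npz",K=r["intrinsics"],V=r["view"]); print(n,r["intrinsics"],r["view"])
o=get_obs();print(o["time_s"],o["position"],o["orientation"],bot.tcp_to_tips)
E
```

```text
side [[381.7856   0.     259.106 ]
 [  0.     381.7856 192.6857]
 [  0.       0.       1.    ]] [[ 0.9885 -0.1508 -0.0132 -0.4582]
 [-0.11   -0.6555 -0.7471  0.1327]
 [ 0.104   0.74   -0.6646  1.1641]
 [ 0.      0.      0.      1.    ]]
top [[393.2019   0.     253.0401]
 [  0.     393.2019 186.7603]
 [  0.       0.       1.    ]] [[-0.0239 -0.9997 -0.0077  0.0154]
 [-0.9942  0.0246 -0.1049  0.4879]
 [ 0.1051  0.0051 -0.9944  1.2551]
 [ 0.      0.      0.      1.    ]]
0.1 [0.1904 0.5949 0.2476] [ 0.6991 -0.1091  0.109  -0.6982] 0.017
```

View pics/side0.png

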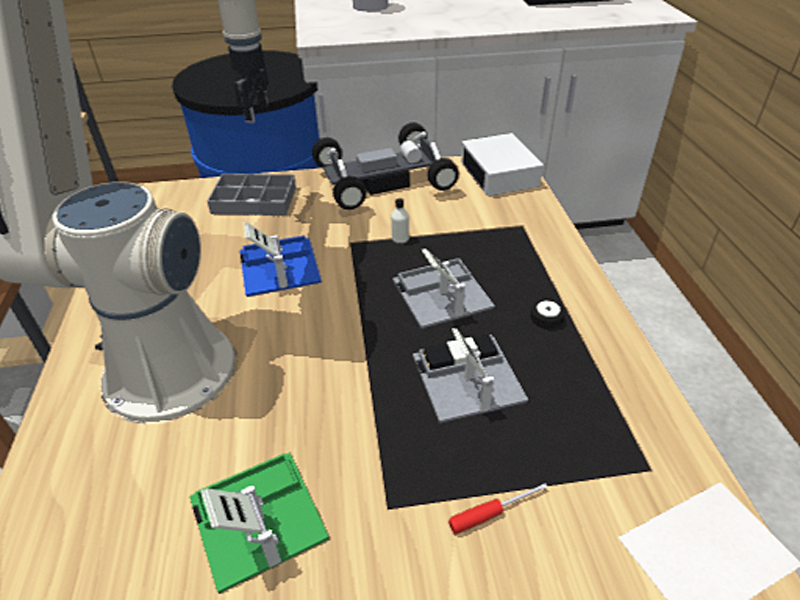

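View pics/top0.png

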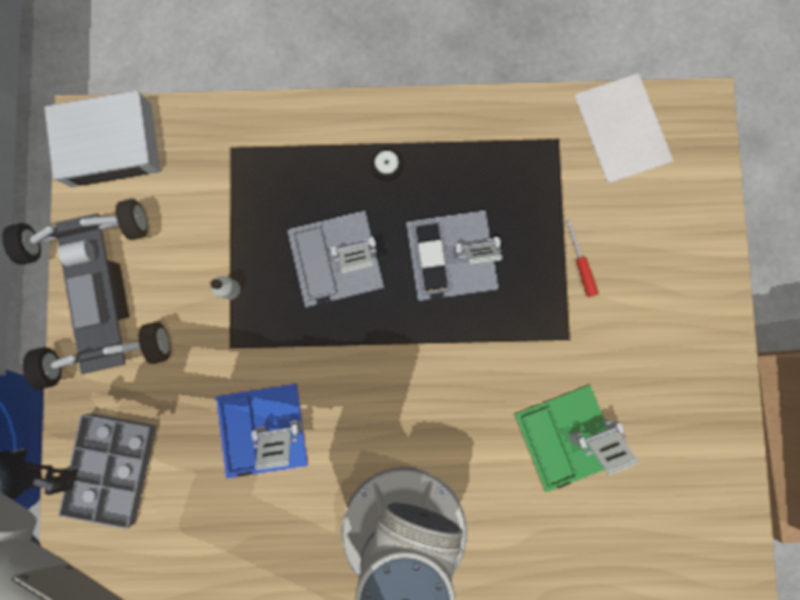

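The top view shows the pack's dock at about (452,255) and the empty dock at about (336,258). The blue and green docks are look-alikes. I'll enlarge crops of dock_a.

Run:
```python
import cv2
a=cv2.imread("pics/top0raw.png")[128:198,250:330]; cv2.imwrite("pics/topc.png",cv2.resize(a,None,fx=8,fy=8,interpolation=cv2.INTER_CUBIC))
a=cv2.imread("pics/side0raw.png")[200:275,255:345]; cv2.imwrite("pics/sidec.png",cv2.resize(a,None,fx=8,fy=8,interpolation=cv2.INTER_CUBIC))
```

```text
(no output)
```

View pics/topc.png

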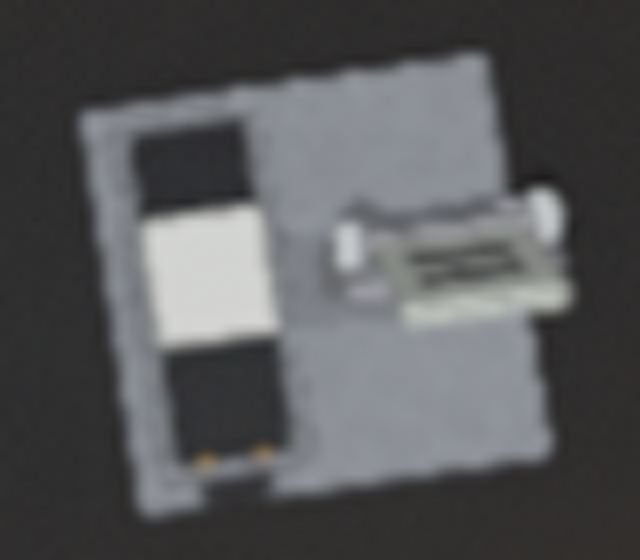

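View pics/sidec.png

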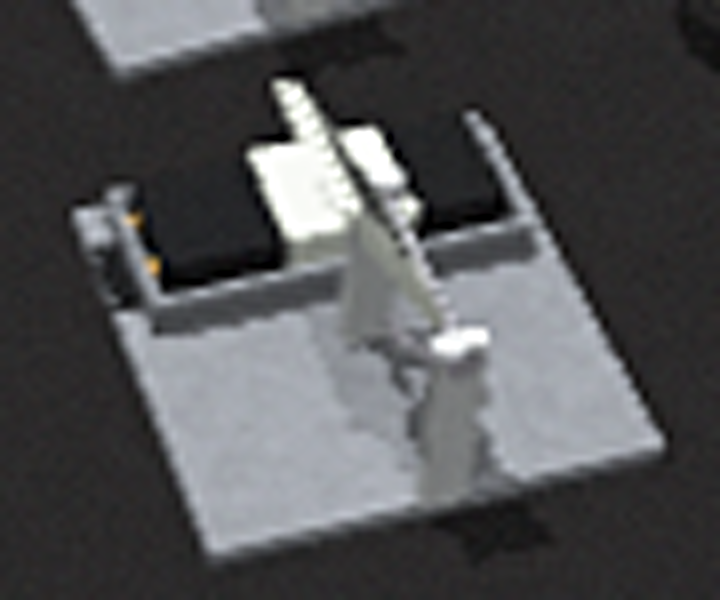

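```bash
cat > fit.py <<'E'
import numpy as np
from scipy.optimize import least_squares
np.set_printoptions(precision=4,suppress=True)
C={n:np.load(n+".npz") for n in("side","top")}
def proj(n,P):
    P=np.atleast_2d(P);V=C[n]["V"];c=P@V[:3,:3].T+V[:3,3];p=c@C[n]["K"].T;return p[:,:2]/p[:,2:]
def T(x,y,w):
    c,s=np.cos(w),np.sin(w);return np.array([[c,-s,0],[s,c,0],[0,0,1]]),np.array([x,y,0])
def tag(q,r,y,off=0): # hinge frame point
    b=np.deg2rad(130)-q  # angle from +x in x-z
    return [r*np.cos(b)+off*np.sin(b), -0.045+y, 0.085+r*np.sin(b)-off*np.cos(b)]
E
cat > f1.py <<'E'
from fit import *
tp=lambda u,v:(250+u/8-.44,128+v/8-.44)
sp=lambda u,v:(255+u/8-.44,200+v/8-.44)
h=.085
obs=[("top",(h,-h,.01),tp(487,58)),("top",(-h,-h,.01),tp(550,458)),("top",(h,h,.01),tp(82,112)),("top",(-h,h,.01),tp(143,515)),
("top",(0,-.006,.093),tp(347,243)),("top",(0,-.084,.093),tp(546,212)),
("side",(h,-h,.01),sp(660,442)),("side",(-h,-h,.01),sp(210,550)),("side",(0,-.084,.093),sp(460,340))]
def f(p):
    R,t=T(*p);return np.concatenate([proj(n,R@np.array(P)+t)[0]-o for n,P,o in obs])
s=least_squares(f,[.6,0,.1],loss="soft_l1");print(s.x);print(f(s.x).reshape(-1,2))
R,t=T(*s.x)
for q in(0,.1,.2):
    for y in(-.03,.03):
        P=R@np.array(tag(q,.085,y))+t;a=proj("top",P)[0];b=proj("side",P)[0]
        print(q,y,P,(a-[250,128]+.44)*8,(b-[255,200]+.44)*8)
E
python3 f1.py
```

```text
[ 0.5662 -0.1168  0.1185]
[[-0.3422 -0.3319]
 [-0.1069 -0.2753]
 [-0.0802  0.1013]
 [-0.2812 -0.0698]
 [-0.0344  0.3415]
 [-0.0878  0.6662]
 [ 0.7327  0.4818]
 [-0.027   0.4287]
 [-0.1351 -0.0154]]
0 -0.03 [ 0.5209 -0.1977  0.1501] [568.9206 336.5944] [301.8081 236.857 ]
0 0.03 [ 0.5138 -0.1381  0.1501] [407.9491 359.665 ] [242.3627 109.2934]
0.1 -0.03 [ 0.5276 -0.1969  0.1552] [568.2506 316.4526] [322.7247 221.4468]
0.1 0.03 [ 0.5205 -0.1373  0.1552] [406.6668 339.6033] [262.2606  94.2759]
0.2 -0.03 [ 0.5348 -0.196   0.1597] [567.054  295.1877] [345.0383 207.1909]
0.2 0.03 [ 0.5277 -0.1365  0.1597] [404.9586 318.4035] [283.5252  80.4348]
```

```bash
cat > mv.py <<'E'
from fit import *
from workcell import bot,hand,kinematics,get_obs,vision
from scipy.spatial.transform import Rotation as Ro
import cv2
POSE=(.5662,-.1168,.1185)
R,t=T(*POSE)
y=np.array([0,0,-1.]);z=R@np.array([0,1.,0])
def ori(sgn=1): return Ro.from_matrix(np.column_stack([np.cross(y,sgn*z),y,sgn*z])).as_quat()
def tcp(x,zt,off=.017): # tip at dock x, height zt, on tag centre line
    return R@np.array([x,-.045,zt+off])+t
def pic(tag):
    for n in("side","top"): 
        cv2.imwrite(f"pics/{n}{tag}.png",vision.read_camera(n)["frame"][:,:,::-1])
E
python3 - <<'E'
from mv import *
hand.move_gripper(0.0)
for s in(1,-1):
    print(s,[kinematics.solve_ik(p,ori(s)) for p in(tcp(-.1,.25),tcp(-.1,.145),tcp(.05,.045))])
E
```

```text
1 [array([-0.3547,  0.1427,  1.8684, -0.    ,  1.1304, -2.044 ]), array([-0.3547,  0.272 ,  1.9708, -0.    ,  0.8988, -2.044 ]), array([-0.2477,  0.591 ,  1.7245, -0.    ,  0.8261, -1.937 ])]
-1 [array([-0.3547,  0.1427,  1.8684, -0.    ,  1.1304,  1.0976]), array([-0.3547,  0.272 ,  1.9708, -0.    ,  0.8988,  1.0976]), array([-0.2477,  0.591 ,  1.7245, -0.    ,  0.8261,  1.2045])]
```

Run:
```python
from mv import *
p=get_obs()["position"]
bot.servo_line([p[0],p[1],.31],velocity=.2)
bot.reach(tcp(-.1,.25),ori(-1))
bot.servo_line(tcp(-.1,.15),velocity=.15)
pic("1"); o=get_obs();print(o["time_s"],o["position"],o["gripper_width"],o["wrist_force"])
for n in("side","top"):
    c=[260,165,345,270] if n=="side" else [250,120,340,215]
    im=cv2.imread(f"pics/{n}1.png")[c[1]:c[3],c[0]:c[2]];cv2.imwrite(f"pics/{n}1c.png",cv2.resize(im,None,fx=5.5,fy=5.5,interpolation=cv2.INTER_CUBIC))
for off in(.017,.03):
  P=R@np.array([-.1,-.045,.167-off])+t;print(off,(proj("side",P)[0]-[260,165])*5.5,(proj("top",P)[0]-[250,120])*5.5)
```

```text
5.125 [ 0.473  -0.1735  0.168 ] 0.00011456230244707996 [-0.4681 -0.0347  0.749 ]
0.017 [ 64.8594 327.7582] [346.7858 364.3024]
0.03 [ 64.6152 346.751 ] [343.3162 366.8611]
```

View pics/side1c.png

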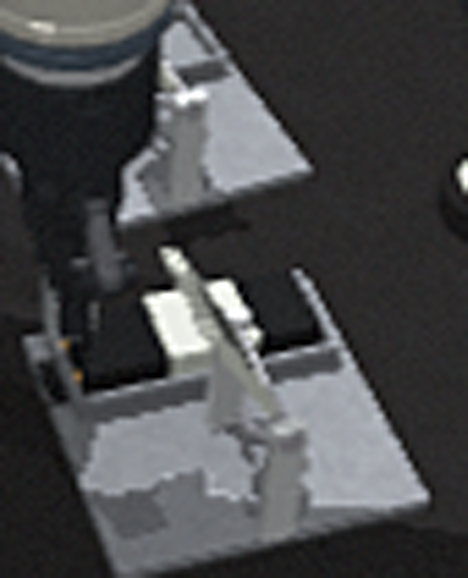

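View pics/top1c.png

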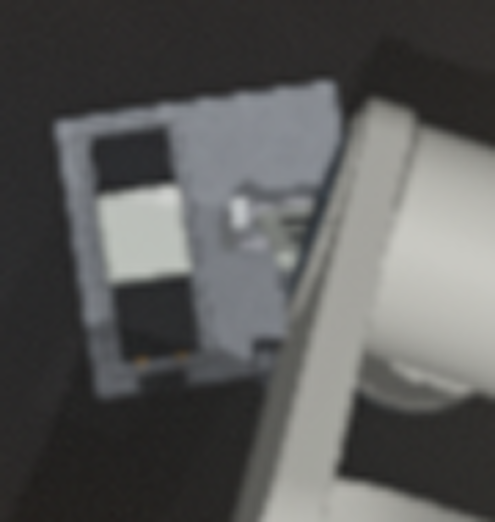

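The tag is untouched, and the dark fingertip is near side crop (75,330), which matches the predicted (65,328). Now pushing.

Run:
```python
from mv import *
w=.011
def pt(bdeg,r,lead=0):
    b=np.deg2rad(bdeg);n=np.array([-np.sin(b),np.cos(b)])
    c=np.array([np.cos(b),np.sin(b)])*r+n*(.003+w*abs(n[0])-lead)
    return c[0],.085+c[1]
bot.servo_line(tcp(-.065,.15),velocity=.12)
x,zz=pt(90,.062)
bot.servo_line(tcp(x,.147),velocity=.06)
o=get_obs();print(o["time_s"],o["wrist_force"])
for b in range(75,-16,-15):
    bot.servo_line(tcp(*pt(b,.062)),velocity=.08)
    o=get_obs();print(b,o["time_s"],o["position"],o["wrist_force"])
pic("2")
im=cv2.imread("pics/side2.png")[165:275,240:360];cv2.imwrite("pics/side2c.png",cv2.resize(im,None,fx=5,fy=5,interpolation=cv2.INTER_CUBIC))
```

```text
6.5667 [-0.5006 -0.2718  0.2931]
75 6.925 [ 0.5747 -0.1611  0.1654] [ 0.6325  0.1979 -0.4293]
60 7.2917 [ 0.592  -0.159   0.1617] [ 0.2535  0.5817 -0.3307]
45 7.6667 [ 0.6077 -0.1571  0.153 ] [-0.4518  1.0761 -0.1226]
30 8.05 [ 0.6206 -0.1555  0.1397] [-0.0591 -0.101   0.7678]
15 8.4333 [ 0.6292 -0.1544  0.1229] [-0.1284 -0.5427  0.8619]
0 8.825 [ 0.6327 -0.154   0.1042] [-0.3382  0.3105  0.0689]
-15 9.1417 [ 0.6319 -0.1541  0.0908] [-0.2029 -0.0628  0.3443]
```

View pics/side2c.png

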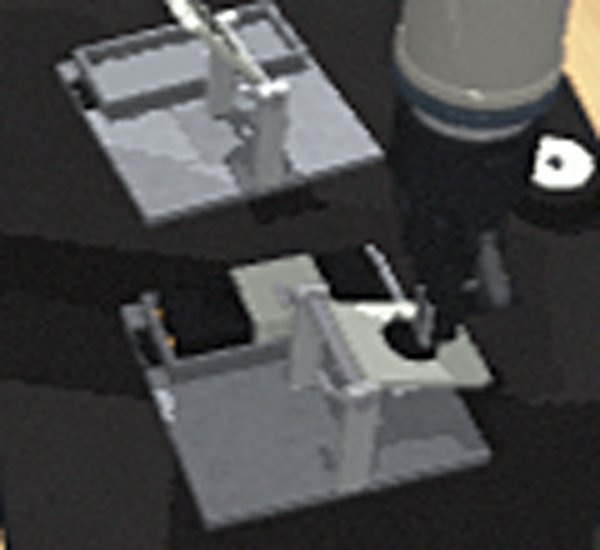

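The tag is over past level with its disc face up at about (415,335), and the fingertip is on that face. I'll carry on to the stop and watch the force.

Run:
```python
from mv import *
w=.011
def pt(bdeg,r,lead=0):
    b=np.deg2rad(bdeg);n=np.array([-np.sin(b),np.cos(b)])
    c=np.array([np.cos(b),np.sin(b)])*r+n*(.003+w*abs(n[0])-lead)
    return c[0],.085+c[1]
f0=get_obs()["wrist_force"]
for b in(-25,-35,-42,-47):
    bot.servo_line(tcp(*pt(b,.062)),velocity=.06)
    o=get_obs();print(b,o["time_s"],o["position"],o["wrist_force"])
for k in range(0,9):
    bot.servo_line(tcp(*pt(-50,.062,lead=.0015*k)),velocity=.03); bot.dwell(.1)
    o=get_obs();f=o["wrist_force"];print(k,o["time_s"],o["position"],f)
    if np.linalg.norm(f)>10: break
pic("3")
im=cv2.imread("pics/side3.png")[165:275,240:360];cv2.imwrite("pics/side3c.png",cv2.resize(im,None,fx=5,fy=5,interpolation=cv2.INTER_CUBIC))
```

```text
-25 9.5417 [ 0.63   -0.1544  0.0822] [-0.1754  1.3599  0.4496]
-35 9.85 [ 0.6267 -0.1548  0.0735] [-0.0921 -0.4311  0.1222]
-42 10.1083 [ 0.6237 -0.1552  0.0678] [1.2369 0.5467 0.2766]
-47 10.3583 [ 0.6211 -0.1555  0.0639] [-0.3562 -0.2715  0.9396]
0 10.7083 [ 0.6197 -0.1557  0.0618] [-0.0668 -0.137   0.1594]
1 11.0583 [ 0.6188 -0.1559  0.061 ] [ 1.1707 -0.1778  0.049 ]
2 11.4083 [ 0.6187 -0.156   0.0608] [2.6118 2.4551 4.6587]
3 11.7583 [ 0.6186 -0.1561  0.0606] [3.5814 2.4439 9.3923]
```

View pics/side3c.png

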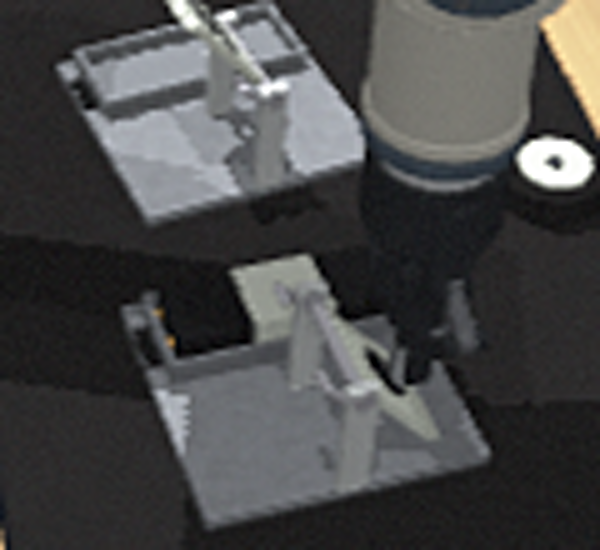

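The force rose sharply at the expected stop position. Now I'll back off and check.

Run:
```python
from mv import *
bot.servo_line(tcp(.062,.075),velocity=.1)
bot.servo_line(tcp(.062,.22),velocity=.15)
q=kinematics.solve_ik(tcp(-.1,.30),ori(-1)); bot.goto_joints(q)
q=np.array(q);q[0]=-1.1; bot.goto_joints(q)
pic("4");o=get_obs();print(o["time_s"],o["wrist_force"])
im=cv2.imread("pics/side4.png")[165:275,240:360];cv2.imwrite("pics/side4c.png",cv2.resize(im,None,fx=5,fy=5,interpolation=cv2.INTER_CUBIC))
im=cv2.imread("pics/top4.png")[90:220,130:390];cv2.imwrite("pics/top4c.png",cv2.resize(im,None,fx=3,fy=3,interpolation=cv2.INTER_CUBIC))
for d in(2.95,3.14):
  for yy in(-.03,.03):
    P=R@np.array(tag(d,.085,yy,off=-.003))+t;print(d,(proj("side",P)[0]-[240,165]+.4)*5)
```

```text
15.725 [0.0641 0.0244 0.6091]
2.95 [460.6736 419.6493]
2.95 [419.2151 343.3499]
3.14 [440.4163 437.4788]
3.14 [399.956  360.8875]
```

View pics/side4c.png

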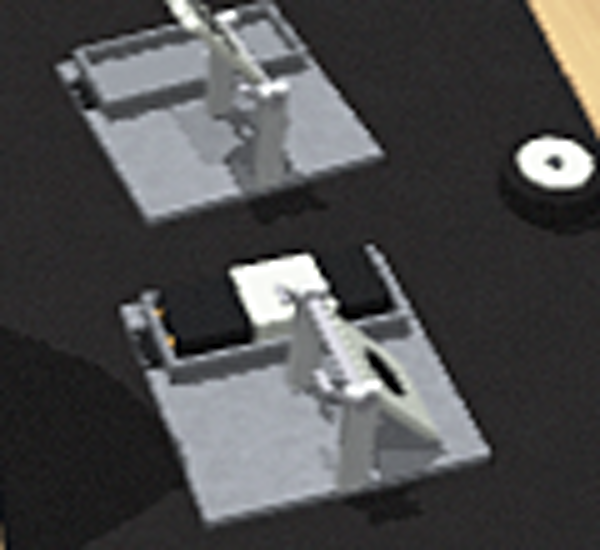

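View pics/top4c.png

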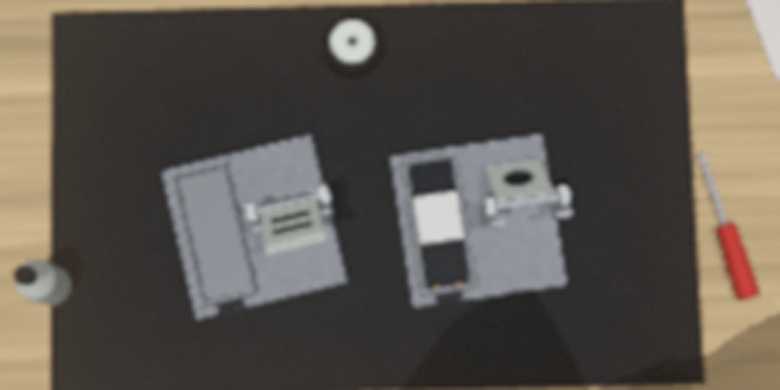

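The tag's free-end corner is at side crop (440,443). The prediction is (440,437) for the stop and (461,420) for 2.95 rad, so it lies on the stop. The top view shows the disc at (518,178), and the pack, the other tag, wheel, screwdriver and bottle look unmoved.

```bash
python3 -c "
from workcell import hand_in;hand_in()"
```

```text
the job is handed in; nothing more can be done
```

The tag on dock_a, the right-hand dock with the pack, is flipped onto its far-side stop with the disc face showing, and the job is handed in. I closed the fingers and pushed the tag from its robot side over in an arc, without gripping it. I stopped when the wrist force jumped to about 10 N at the expected stop position, then drew the arm clear.

- **Tag position:** in the last side picture the free-end corner is within about 1 raw pixel of where it should be at 3.14 rad. It is well away from the predicted spot for 2.95 rad.
- **Other objects:** by eye, the pack, dock_b's tag, the wheel, the screwdriver and the bottle are all where they were at the start. I did not measure their positions.
- **Time and contact:** the robot clock stood at about 15.7 s of the allowed 43 s before hand-in, and the arm was touching nothing.

No checks failed or disagreed.

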